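# Lock the glaze pump down for the night

### The arm

A 7-joint arm with a two-finger parallel gripper is mounted at the origin on a cart in front of the work surface, level with it; the furniture and walls round the work are solid. World frame = base frame: x ahead of the robot, y to its left, z up, the work surface at z = 0. Lengths are in m, angles in rad, forces in N, time in s.
With the tool pointing down it reaches from about 0.4 to 0.875 m from the base axis. Payload 19.3 kg.
Tool frame: the origin (TCP) lies at the very end of the fingers, on their centre line; the grasp point (between the pads) lies 19 mm behind it; z points along the fingers, y is the line along which they close (so a half turn about z gives the same grasp; the last joint's range is limited). The gripper opens to 85 mm and grips with 20 to 120 N. Pads are 22 mm wide; open, the fingers measure 114 mm over their backs; the gripper's body (76 mm by 85 mm) begins 54 mm behind the grasp point. The pads swing forward as they close: fully open they stand 13 mm farther back than shut.
Start: joints at [1.203, 0.521, -0.036, 1.599, 0.021, 1.021, -0.113], TCP at [0.183, -0.597, 0.231] pointing down, gripper open.
Joint ranges: [-2.91, 2.91], [-0.3, 2.13], [-1.5, 1.42], [0.17, 2.43], [-1.26, 4.41], [0.16, 1.93], [-2.52, 2.52]. Speed limits (rad/s): [1.89, 1.89, 2.39, 2.39, 3.01, 3.01, 3.01].

### API

Orientations are given as [roll, pitch, yaw] about the fixed x, y, z axes, in that order (R = Rz(yaw) Ry(pitch) Rx(roll)).
In Python, from workcell import monitor, viewer, bot gives the robot as it stands.
- The arm moves only by the tool move_arm, never from a script. Its arguments are lists of equal length, an entry for each row: "gripper": the opening, from 0 (shut) to 1 (fully open); "linear": the shift along the tool's x, y, z in cm, a list of three; "twist": the turn about the tool's z in degrees. A call has 1 to 8 rows; each row shifts and turns the commanded pose from where the row before left it, along the tool's axes as they then stand; what a row does not reach is not made up. A row lasts 1/10 s, in which the tool goes at most 50 mm and 8.59 degrees, less where a joint would pass 70% of its speed; a pose out of reach is approached as far as the arm can. A call with a gripper value outside its range is refused whole. The fingers move at their own pace and stop on an object; "squeeze" is the grip in N (left out, the last holds). Time passes only in rows, so rows that do not move let the fingers close. It gives the time, the measured TCP pose, the force, the opening and the grip force at its end, in the units of the state.
- monitor.observe(): the state, without advancing time (a new reading comes with each control period).
- viewer.grab_frame(name): name is "scene" or "top"; returns a dict with "img" (384x512x3 uint8, red, green, blue), "K" (3x3 intrinsics, pixels), "eye" and "rotation" of the camera in the world. Camera axes: x right, y up, looking along -z (the intrinsics and any distortion apply to the point x, -y, -z); pixel columns grow to the right and rows downward; lengths in m; the calibration is good to about 2 mm. A picture is of the moment at which its call begins. There is no depth.
- bot.job_done(): hands the job in; it is judged then, once.
The state is a dict: "clock": time; "qpos": joint angles; "qd": joint speeds; "joint_efforts": joint torques, N m; "position": TCP position; "tool_rot": TCP orientation; "force": force on the tool from outside, world axes, zero at the start; "moment": the same for the moment, N m; "grip_width": finger opening in m; "finger_force": force on a finger pad.
Only numpy, scipy, OpenCV 4.12 (cv2) and the standard library are available. Lean on these libraries where they do the work, as an engineer would, in place of code of your own. Each camera call takes 0.05 s, during which the arm holds its last target. There are 200 camera calls.

### The job

Shut the glaze pump down for the night: draw the orange dose clip off the pump's stem and lay it in the peach dish. Then, pressing lightly, turn the grey pump head clockwise (seen from above) until it will go down past its first short stop, press it right down to its bottom stop, and holding it there turn it on clockwise as far as it goes, so that it locks and stays down when you let go. Leave the glaze jars round about where they are.

Things in the scene. Friction and masses are not known exactly. Their poses are not given: they have to be found in the camera images.
- pump_top (a point): Middle of the top of the grey pump head, 209 mm above the table at rest. z up along the stem; x along the nozzle. The head is a round knob 34 mm across, 24 mm high. The nozzle, a 10 mm thick spout in the head's upper half, reaches 58 mm from the axis: grip the head across it. Head and nozzle turn about the stem with little friction (30 N mm), stay where left, and this frame turns with them.
- head_grip (a point): Middle of the knob, 12 mm below its top; frame as pump_top. With the knob pressed to its bottom stop its underside is 3 mm above the collar.
- stem_foot (a point): Where the pump's upright white stem, 11 mm thick, enters the black screw collar (50 mm across, its flat top 158 mm high) when the head is up; it goes down with the head, frame as pump_top. The collar sits on a squat white jar with a green band, 132 mm across, shoulder 122 mm high, in a round aluminium holder 168 mm across, 30 mm high, screwed to the table: jar and collar cannot move.
- pump_plunger (a joint): How far the head is pressed down (m): 0 up, 0.024 bottom stop; the spring pushes 4.5 N up at 0, 9.7 N at the bottom. Bayonet hidden in the collar: the head stops hard at 0.004 on a rim unless turned to its slot, 0.5 to 1.25 rad clockwise of the start angle (nothing shows where; it passes within 0.2 rad either side of the slot's middle). Let go in the slot, it comes up again.
- pump_head: The pump head; origin in the middle of its underside, 27 mm above the collar when up; frame as pump_top. Locking: pressed deeper than 0.0205 in the slot it turns clockwise only, 1.23 rad from the slot's middle to an end wall. From 0.95 rad on it is in the lock: let go there it springs up only to 0.017 and stays. Let go short of that, it hangs at 0.020, unlocked.
- dose_clip: Orange U-shaped spacer, 30 g, 20 mm high, loose on the collar round the stem, so the head cannot go down. Origin on its underside, on the stem's axis at first; z up. Its 14 mm gap opens to +x, the arms end at x = 14 mm; its upright finger tab spans x = -46 to -21, y = -5 to 5, z = 0 to 32 mm. Draw it off level along its own -x by 30 mm or more; no snap.
- clip_tab (a point): Point to pinch on the clip's upright tab, across y: x = -38 mm, z = 21 mm in the clip's frame, 179 mm above the table at first. Frame as the clip's. There the fingertips just clear the collar.
- clip_mid (a point): Middle of the dose clip, x = -15 mm and z = 12 mm in its frame. Frame as the clip's.
- dish_peach: Shallow loose peach-coloured bisque dish, round, 112 mm across the rim, 28 mm high, flat floor about 50 mm across at height 6 mm. Origin in the middle of its underside, z up. The clip goes in it, lying or standing.
- glaze_jar_2: White glaze jar with a white lid and a rust-red band, 56 mm across, 52 mm high, origin in the middle of its underside; leave it alone.
- glaze_jar_1: White glaze jar with a black lid, 62 mm across, 62 mm high, origin in the middle of its underside; leave it alone.
- glaze_jar_3: White glaze jar with a blue lid, 49 mm across, 72 mm high, origin in the middle of its underside; leave it alone.
Not all that is in view belongs to the job. Of the things that look like the dish_peach, the largest one is meant.

How it is judged:
By the outcome, as a careful person would: the job done as asked, in the order asked, and still so for the second after the job is handed in, with the robot touching nothing.
It also fails if it takes over 61 s, if anything falls off the work surface, if the arm or the gripper's body presses on something with over 40 N, if the wrist force passes 120 N, or if a joint passes its speed limit or range.

## Working session

There is one attempt and no reset: what is moved stays moved. The work goes in short steps, Python scripts to look and compute and a tool call to move; the robot and the scene stay as the last step left them, time stands still between calls to the robot, and variables do not carry over. Pictures are saved under pics/ and viewed, at most 10 in all, crops included, and the job is handed in when it is done.

Besides the shell and the picture viewer there is one more tool, called after "Request:" by a JSON object that holds its "op" and its "data". move_arm: Moves the arm, as the interface text tells. Its arguments: {"type":"object","properties":{"gripper":{"type":"array"},"linear":{"type":"array"},"twist":{"type":"array"},"squeeze":{"type":"number"}},"required":["gripper","linear","twist"]}

```bash
mkdir -p pics
cat > h.py <<'E'
import numpy as np, cv2, json
from workcell import monitor, viewer, bot
def snap(n,f):
    d=viewer.grab_frame(n); cv2.imwrite('pics/'+f,d['img'][:,:,::-1]); return d
E
python3 - <<'E'
from h import *
for n in('scene','top'):
    d=snap(n,n+'0.png'); print(n,d['K'],d['eye'],d['rotation'],[k for k in d]); np.savez(n+'0.npz',**d)
print(monitor.observe())
E
```

```text
scene [[411.95489871   0.         254.83550891]
 [  0.         411.95489871 194.55521406]
 [  0.           0.           1.        ]] [0.24466276 0.69008725 1.0918949 ] [ 0.71406411 -0.003264   -2.66946665] ['img', 'K', 'eye', 'rotation']
top [[453.91079865   0.         259.57606987]
 [  0.         453.91079865 185.0534044 ]
 [  0.           0.           1.        ]] [ 0.04779198 -0.03150877  1.32605485] [ 0.44243852  0.00237911 -1.61626554] ['img', 'K', 'eye', 'rotation']
{'clock': 0.1, 'qpos': array([ 1.20279718,  0.5219529 , -0.03634013,  1.59990893,  0.0211815 ,
        1.02109811, -0.11279846]), 'qd': array([-0.00071178, -0.00152122,  0.0015698 , -0.00130146,  0.00194429,
        0.00046845,  0.00084354]), 'joint_efforts': array([ 7.07002881e-03, -9.28479910e+01,  1.98618606e+00, -3.70532191e+01,
        1.84354495e-02,  5.28543562e-03,  1.36909180e-04]), 'position': array([ 0.18328439, -0.59722697,  0.23079915]), 'tool_rot': array([-3.14061040e+00,  4.54515670e-05,  2.97790299e-01]), 'force': array([-0.24169062, -0.39016527,  0.5600198 ]), 'moment': array([ 0.01767022, -0.02692603,  0.0280126 ]), 'finger_force': 0.0, 'grip_width': 0.08518985693840224}
```

View pics/scene0.png

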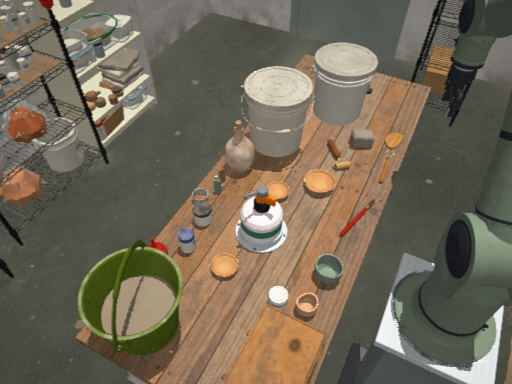

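View pics/top0.png

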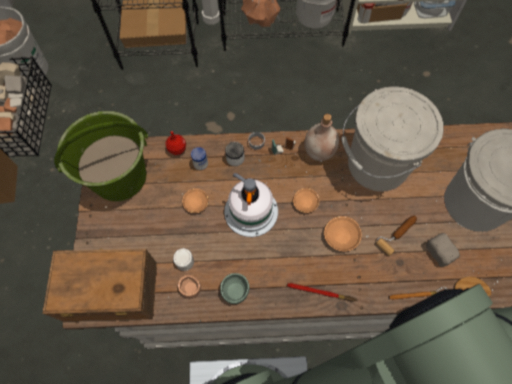

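The pump is at about (250,200) in the top view and (262,222) in the scene view. The largest peach dish is at about (342,234) in the top view and (320,182) in the scene view. Next I'll enlarge the pump and measure.

```bash
cat >> h.py <<'E'
from scipy.spatial.transform import Rotation as Rn
def cam(d): return Rn.from_euler('xyz',d['rotation']).as_matrix()
def ray(d,u,v):
    K=d['K']; r=cam(d)@np.array([(u-K[0,2])/K[0,0],-(v-K[1,2])/K[1,1],-1]); return r
def onplane(d,u,v,z):
    r=ray(d,u,v); e=np.array(d['eye']); return (e+r*(z-e[2])/r[2])
def proj(d,p):
    c=cam(d).T@(np.asarray(p)-d['eye']); K=d['K']; return np.array([K[0,0]*c[0]/-c[2]+K[0,2],K[1,1]*c[1]/c[2]+K[1,2]])
def tri(da,a,db,b):
    r1,r2=ray(da,*a),ray(db,*b); A=[];y=[]
    for d,r in((da,r1),(db,r2)):
        r=r/np.linalg.norm(r); P=np.eye(3)-np.outer(r,r); A.append(P); y.append(P@d['eye'])
    p=np.linalg.lstsq(np.vstack(A),np.hstack(y),rcond=None)[0]; return p
E
python3 - <<'E'
from h import *
T=dict(np.load('top0.npz'));S=dict(np.load('scene0.npz'))
a=cv2.resize(T['img'][160:240,210:290],(400,400),interpolation=cv2.INTER_CUBIC)
b=cv2.resize(S['img'][175:255,222:302],(400,400),interpolation=cv2.INTER_CUBIC)
cv2.imwrite('pics/z0.png',np.hstack([a,b])[:,:,::-1])
for n,p,z in(('dish',(342,232),.028),('jarwhite',(182,258),.05),('jarblue',(198,153),.07),('jarblack',(235,148),.06),('dishm',(305,199),.02),('collar',(249,192),.19)): print(n,onplane(T,*p,z))
E
```

```text
dish [ 0.49421671 -0.29751532  0.028     ]
jarwhite [0.42911328 0.17875573 0.05      ]
jarblue [0.76376742 0.13425421 0.07      ]
jarblack [0.78231807 0.01708205 0.06      ]
dishm [ 0.61104893 -0.19668901  0.02      ]
collar [ 0.56582073 -0.02326229  0.19      ]
```

View pics/z0.png

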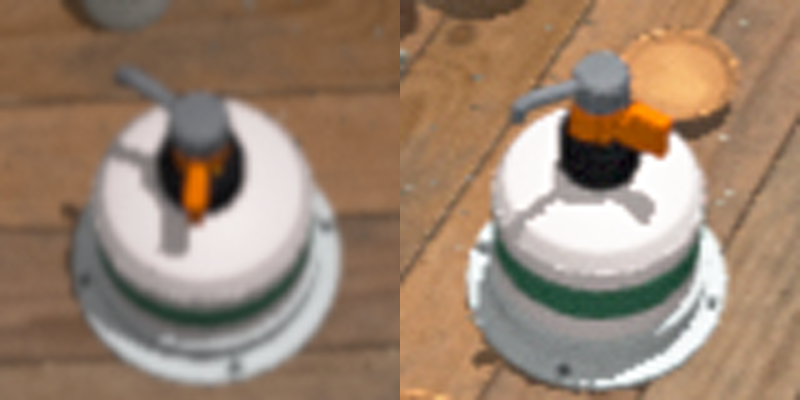

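```bash
cat > fit.py <<'E'
from h import *
from scipy.optimize import differential_evolution
T=dict(np.load('top0.npz'));S=dict(np.load('scene0.npz'))
F=8
def cyl(c,r,z0,z1):
    t=np.linspace(0,2*np.pi,32,endpoint=False); return np.array([[c[0]+r*np.cos(a),c[1]+r*np.sin(a),z] for a in t for z in(z0,z1)])
def box(c,yaw,x0,x1,y0,y1,z0,z1):
    k,s=np.cos(yaw),np.sin(yaw)
    return np.array([[c[0]+k*x-s*y,c[1]+s*x+k*y,z] for x in(x0,x1) for y in(y0,y1) for z in(z0,z1)])
rois=[(T,225,170,35,36),(S,250,180,42,38)]
obs=[]
for d,u,v,w,h in rois:
    hsv=cv2.cvtColor(d['img'][v:v+h,u:u+w],cv2.COLOR_RGB2HSV).astype(int)
    o=(hsv[...,1]>170)&(hsv[...,0]<20)&(hsv[...,2]>110)
    b=(hsv[...,2]<60)
    g=(~o)&(~b)&(hsv[...,1]<75)&(hsv[...,2]<150)&(hsv[...,0]>90)
    obs.append((o,b,g))
def render(q,i):
    d,u,v,w,h=rois[i]; im=np.zeros((h*F,w*F),np.uint8); c=q[:2]; y=q[2]
    du=q[4+2*i:6+2*i] if len(q)>4 else (0,0)
    noz=[c[0]+.058*np.cos(q[3]),c[1]+.058*np.sin(q[3])]
    n=np.vstack([box(c,q[3],0,.058,-.004,.004,.195,.203)])
    for col,P in((2,cyl(c,.025,.135,.158)),(1,box(c,y,-.021,.014,-.014,.014,.158,.178)),(1,box(c,y,-.046,-.021,-.005,.005,.158,.190)),(3,n),(3,cyl(c,.017,.185,.209))):
        uv=np.array([proj(d,p) for p in P]); uv=((uv+.5-[u,v])*F).astype(np.float32)
        cv2.fillConvexPoly(im,cv2.convexHull(uv).astype(np.int32),col)
    return im
def cost(q):
    e=0
    for i in(0,1):
        im=render(q,i); h,w=obs[i][0].shape
        for k,(wt) in((1,1),(2,.5),(3,.3)):
            m=cv2.resize((im==k).astype(np.float32),(w,h),interpolation=cv2.INTER_AREA); e+=wt*np.abs(m-obs[i][k-1]).sum()
    return e
if __name__=='__main__':
    a,b=(250,181.6),(262.6,188.6); p=tri(T,a,S,b); print('knob',p)
    t=tri(T,(234.4,174.4),S,(245.4,196.6)); print('tip',t, np.arctan2(*(t-p)[1::-1]))
    r=differential_evolution(cost,[(p[0]-.02,p[0]+.02),(p[1]-.02,p[1]+.02),(-.8,.8),(0,2)],seed=1,maxiter=40,popsize=10)
    print(r.x,r.fun); np.save('q.npy',r.x)
    out=[]
    for i,(d,u,v,w,h) in enumerate(rois):
        im=cv2.resize(d['img'][v:v+h,u:u+w],(w*F,h*F),interpolation=cv2.INTER_NEAREST)[:,:,::-1].copy()
        R=render(r.x,i)
        for k,c in((1,(255,0,0)),(2,(0,255,0)),(3,(0,0,255))):
            cs,_=cv2.findContours((R==k).astype(np.uint8),cv2.RETR_LIST,cv2.CHAIN_APPROX_NONE); cv2.drawContours(im,cs,-1,c,1)
        out.append(cv2.resize(im,(380,380)))
    cv2.imwrite('pics/fit.png',np.hstack(out))
    # dish: peach mask in top view, rim ellipse -> world circle
    from scipy.optimize import least_squares
    for d,(u,v) in((T,(342,234)),(S,(320,182))):
        crop=d['img'][v-28:v+28,u-28:u+28]; hsv=cv2.cvtColor(crop,cv2.COLOR_RGB2HSV)
        m=((hsv[...,0]<16)&(hsv[...,1]>95)&(hsv[...,2]>150)).astype(np.uint8)
        c=max(cv2.findContours(m,cv2.RETR_EXTERNAL,cv2.CHAIN_APPROX_NONE)[0],key=cv2.contourArea)
        el=cv2.fitEllipse(c); ctr=np.array(el[0])+[u-28,v-28]
        print('dish',el,onplane(d,*ctr,.024))
E
python3 fit.py
```

```text
knob [ 0.58541906 -0.02681443  0.20641174]
tip [0.61743237 0.01556216 0.19552642] 0.9238176151166457
[ 0.58622564 -0.02471236 -0.08563822  0.89582569] 195.80313110351562
dish ((27.4967041015625, 26.42266082763672), (33.20549011230469, 34.54745101928711), 148.6476593017578) [ 0.49432111 -0.29664985  0.024     ]
dish ((21.235607147216797, 25.617752075195312), (26.551076889038086, 46.01087951660156), 90.36177825927734) [ 0.51024564 -0.29274638  0.024     ]
```

View pics/fit.png

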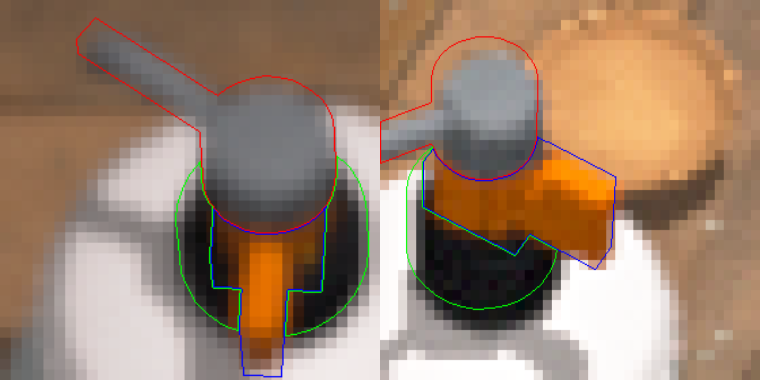

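```bash
sed -i 's/cyl(c,.025,.135,.158)/cyl(c,.025,.122,.158)/; s/(250,180,42,38)/(250,180,42,42)/; s/(S,250,180,42,38)/(S,250,180,42,42)/; s/pics\/fit.png/pics\/fit2.png/; s/(3,.3)/(3,.15)/' fit.py
sed -i 's/\[1\]>95)/[1]>110)/' fit.py; python3 fit.py
```

```text
knob [ 0.58541906 -0.02681443  0.20641174]
tip [0.61743237 0.01556216 0.19552642] 0.9238176151166457
[ 0.58643338 -0.0259867  -0.11249001  0.90875983] 171.11094665527344
dish ((27.4967041015625, 26.42266082763672), (33.20549011230469, 34.54745101928711), 148.6476593017578) [ 0.49432111 -0.29664985  0.024     ]
dish ((21.235607147216797, 25.617752075195312), (26.551076889038086, 46.01087951660156), 90.36177825927734) [ 0.51024564 -0.29274638  0.024     ]
```

View pics/fit2.png

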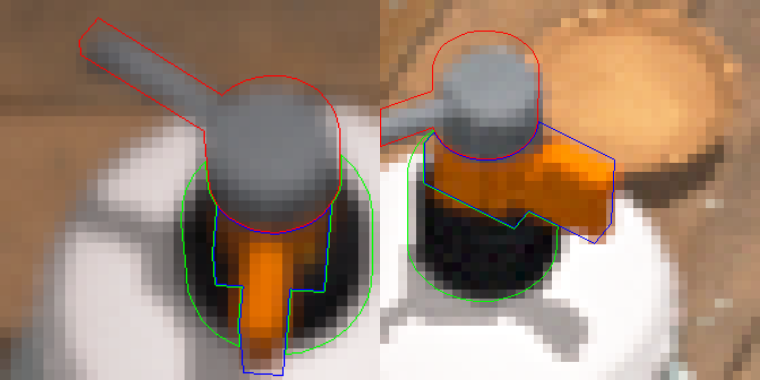

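Run:
```python
from fit import *
c=[.586,-.026]
for n,d,(u,v) in(('T',T,(210,160)),('S',S,(222,175))):
    for r,z in((.084,.03),(.084,0.),(.066,.1),(.025,.158),(.025,.125),(.017,.209),(.017,.185)):
        P=np.array([proj(d,p) for p in cyl(c,r,z,z)]); print(n,r,z,(P.min(0)-[u,v]+.5)*5,(P.max(0)-[u,v]+.5)*5)
```

```text
T 0.084 0.03 [ 70.76157023 117.41381761] [342.6437518  368.94150244]
T 0.084 0.0 [ 74.2874672  137.51111863] [341.00778139 385.1791883 ]
T 0.066 0.1 [92.54540468 94.08578404] [316.26980249 299.09134409]
T 0.025 0.158 [158.27433586 113.59030043] [246.47453684 193.6951419 ]
T 0.025 0.125 [160.49847013 138.08700534] [246.69844876 216.76262478]
T 0.017 0.209 [169.27199619  86.4288678 ] [231.47895825 142.46547282]
T 0.017 0.185 [170.76977027 105.51856868] [231.90661375 160.80742971]
S 0.084 0.03 [ 64.52884534 149.59061806] [326.01781585 359.56053372]
S 0.084 0.0 [ 66.10901633 177.71059477] [323.17226486 386.38160258]
S 0.066 0.1 [ 89.87750173 101.33464557] [303.7366052  268.45490293]
S 0.025 0.158 [156.09150423  89.60609439] [239.95264839 153.4856081 ]
S 0.025 0.125 [156.12517659 124.96765602] [238.31174957 188.49182036]
S 0.017 0.209 [169.86645885  42.13709525] [228.74606388  85.9096892 ]
S 0.017 0.185 [169.68464363  69.63229403] [227.67695897 113.25123015]
```

The outlines agree with the views to about 2 mm. The pump axis is near (0.586, -0.026), the clip yaw is about -0.1, the nozzle yaw about 0.91, and the big dish is near (0.494, -0.297). I'll move towards the clip now.

Request:
{"op": "move_arm", "data": {"gripper": [1,1,1,1,1,1,1,1], "linear": [[0,0,-0.7],[0,0,-0.7],[0,0,-0.6],[1.9,-3.8,0],[1.9,-3.8,0],[1.9,-3.8,0],[1.9,-3.8,0],[1.9,-3.8,0]], "twist": [7.6,7.6,7.6,0,0,0,0,0]}}

```text
clock: 0.9
position: [0.2974, -0.4163, 0.2512]
tool_rot: [-3.141, 0.0, -0.1]
force: [0.8, -0.0, 0.1]
grip_width: 0.0853
finger_force: 0.0
```

Request:
{"op": "move_arm", "data": {"gripper": [1,1,1,1,1,1,1,1], "linear": [[2.1,-4.2,0],[2.1,-4.2,0],[2.1,-4.2,0],[2.1,-4.2,0],[2.1,-4.2,0],[2.1,-4.2,0],[2.1,-4.2,0],[2.1,-4.2,0]], "twist": [0,0,0,0,0,0,0,0]}}

```text
clock: 1.7
position: [0.4983, -0.0987, 0.2513]
tool_rot: [3.142, 0.0, -0.1]
force: [1.5, -0.6, -0.1]
grip_width: 0.0855
finger_force: 0.0
```

Request:
{"op": "move_arm", "data": {"gripper": [1,1,1,1], "linear": [[2.1,-4.0,0],[2.1,-4.0,0],[0,0,0],[0,0,0]], "twist": [0,0,0,0]}}

```text
clock: 2.1
position: [0.5474, -0.0243, 0.2507]
tool_rot: [3.142, 0.001, -0.098]
force: [0.6, 0.4, 0.3]
grip_width: 0.0849
finger_force: 0.0
```

Run:
```python
from h import *
s=monitor.observe(); print(s['qpos'].round(3),s['position'],s['tool_rot'])
o=[]
for n in('top','scene'):
    d=viewer.grab_frame(n); np.savez(n+'1.npz',**d)
    u,v=proj(d,[.57,-.025,.19]).astype(int); o.append(cv2.resize(d['img'][v-40:v+40,u-40:u+40],(400,400),interpolation=cv2.INTER_CUBIC)); print(n,u-40,v-40,proj(d,s['position']))
cv2.imwrite('pics/a1.png',np.hstack(o)[:,:,::-1])
```

```text
[ 0.089  0.384 -0.203  1.775  0.09   0.993 -1.818] [ 0.5473669  -0.02426258  0.25073182] [ 3.14156812e+00  1.08448396e-03 -9.84346714e-02]
top 209 150 [249.08854434 188.77394742]
scene 226 153 [273.77710116 182.36400018]
```

View pics/a1.png

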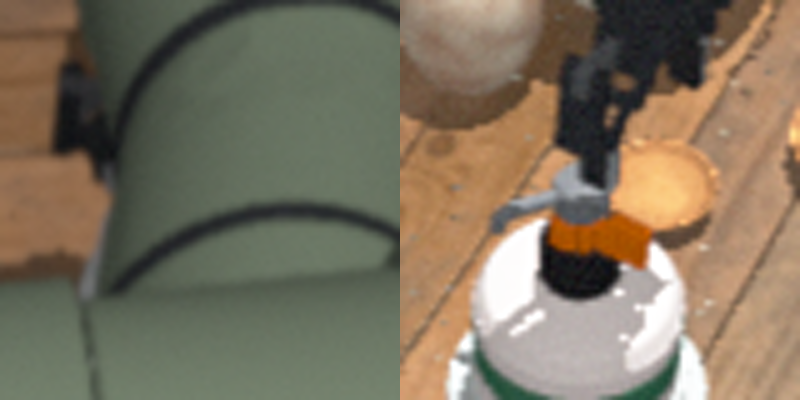

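Scene view: the +y finger tip is at crop (600,185), just above and behind the knob, and the clip tab is at (630,240), so it lines up as planned. Next I'll descend and pinch the tab.

Request:
{"op": "move_arm", "data": {"gripper": [1,1,1,1,1,1], "linear": [[0,-0.2,2.5],[0,0,2.5],[0,0,2.0],[0,0,1.5],[0,0,0.5],[0,0,0]], "twist": [0,0,0,0,0,0]}}

```text
clock: 2.8
position: [0.5472, -0.0239, 0.1611]
tool_rot: [3.141, 0.001, -0.101]
force: [0.4, 0.1, -0.9]
grip_width: 0.0855
finger_force: 0.0
```

Request:
{"op": "move_arm", "data": {"gripper": [0.5,0.3,0.2,0,0,0,0,0], "linear": [[0,0,0],[0,0,0],[0,0,0],[0,0,0],[0,0,0],[0,0,0],[0,0,0],[0,0,0]], "twist": [0,0,0,0,0,0,0,0], "squeeze": 30}}

```text
clock: 3.6
position: [0.5478, -0.0227, 0.1615]
tool_rot: [-3.141, -0.0, -0.1]
force: [-2.2, 2.7, 5.7]
grip_width: 0.0096
finger_force: 33.8
```

Request:
{"op": "move_arm", "data": {"gripper": [0,0,0,0], "linear": [[0,0,-0.1],[0,0,-0.1],[-0.5,0,0],[-0.5,0,0]], "twist": [0,0,0,0]}}

```text
clock: 4.0
position: [0.5376, -0.0218, 0.1633]
tool_rot: [-3.141, -0.001, -0.1]
force: [3.1, 4.3, -0.8]
grip_width: 0.0098
finger_force: 33.0
```

Request:
{"op": "move_arm", "data": {"gripper": [0,0,0,0,0], "linear": [[-0.8,0,0],[-1,0,0],[-1,0,0],[-1,0,0],[-1,0,0]], "twist": [0,0,0,0,0]}}

```text
clock: 4.5
position: [0.4889, -0.0173, 0.1633]
tool_rot: [3.141, 0.0, -0.1]
force: [0.7, 0.4, -0.5]
grip_width: 0.0097
finger_force: 32.9
```

Run:
```python
from h import *
s=monitor.observe(); print(s['position'],s['grip_width'],s['force'])
o=[]
for n in('top','scene'):
    d=viewer.grab_frame(n)
    u,v=proj(d,[.54,-.1,.1]).astype(int); o.append(cv2.resize(d['img'][v-60:v+60,u-60:u+60],(400,400),interpolation=cv2.INTER_CUBIC)); print(n,u-60,v-60)
cv2.imwrite('pics/a2.png',np.hstack(o)[:,:,::-1])
```

```text
[ 0.48891512 -0.01730585  0.16334293] 0.009688655163806258 [ 0.69291687  0.44836748 -0.50509436]
top 216 151
scene 224 139
```

View pics/a2.png

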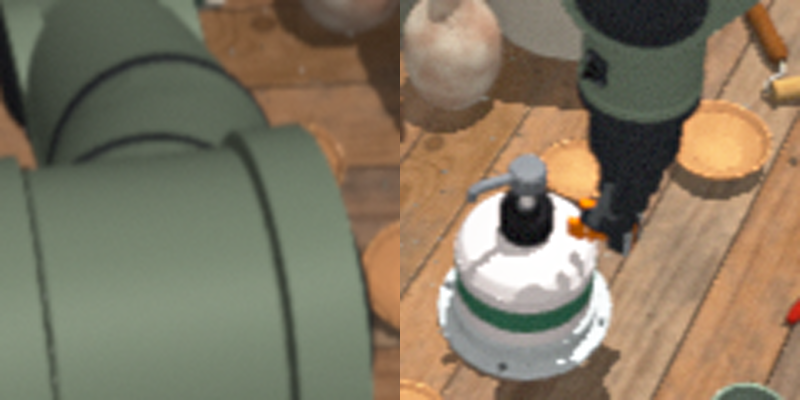

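The clip is off the stem and held in the fingers, with its orange body at crop (590,225). The pump stem is bare. I'll cross-check the dish centre in the scene view.

Run:
```python
from h import *
S=dict(np.load('scene0.npz'));T=dict(np.load('top0.npz'))
t=np.linspace(0,6.28,60)
for d in(S,T):
    P=np.array([proj(d,[.494+.056*np.cos(a),-.297+.056*np.sin(a),.028]) for a in t]); print(P.min(0),P.max(0))
    u,v=P.mean(0).astype(int); c=d['img'][v-30:v+30,u-30:u+30].astype(int)
    print(onplane(d,321,180.5,.028) if d is S else '')
    m=((c[...,0]-c[...,2])>75)&(c[...,0]>170); n,l,st,ce=cv2.connectedComponentsWithStats(m.astype(np.uint8)); k=1+st[1:,4].argmax(); print(st[k][:4]+[u-30,v-30,0,0],st[k][4])
```

```text
[302.20528177 168.28247307] [334.07268524 191.50704812]
[ 0.48332348 -0.29762744  0.028     ]
[303 169  33  23] 596
[323.23165289 214.78556574] [360.50491229 249.99796323]

[325 217  32  31] 736
```

Request:
{"op": "move_arm", "data": {"gripper": [0,0,0,0,0,0,0], "linear": [[0,0,-1],[0,4,0],[0.3,4,0],[0.3,4,0],[0.3,4,0],[0.3,4,0],[0,4,0]], "twist": [0,0,0,0,0,0,0]}}

```text
clock: 5.3
position: [0.4783, -0.2592, 0.1741]
tool_rot: [3.141, -0.001, -0.1]
force: [1.2, 0.5, -0.0]
grip_width: 0.0093
finger_force: 32.9
```

Request:
{"op": "move_arm", "data": {"gripper": [0,0,0,0,0,0,0], "linear": [[0,3.7,0],[0,0,4],[0,0,4],[0,0,3.5],[0,0,2],[0,0,1.5],[0,0,0.3]], "twist": [0,0,0,0,0,0,0]}}

```text
clock: 6.0
position: [0.4741, -0.2939, 0.0193]
tool_rot: [-3.141, 0.001, -0.1]
force: [-0.1, -0.0, 0.7]
grip_width: 0.0095
finger_force: 32.9
```

Request:
{"op": "move_arm", "data": {"gripper": [0.3,0.3,0.3,0.3], "linear": [[0,0,0],[0,0,0],[0,0,0],[0,0,0]], "twist": [0,0,0,0]}}

```text
clock: 6.4
position: [0.4745, -0.2943, 0.0211]
tool_rot: [3.141, -0.001, -0.1]
force: [1.0, -0.1, -0.1]
grip_width: 0.0253
finger_force: 0.0
```

Request:
{"op": "move_arm", "data": {"gripper": [0.3,0.3,0.3,0.5,1,1,1,1], "linear": [[0,0,-2],[0,0,-3],[0,0,-4],[0,0,-5],[0,0,-5],[0,0,-3],[0,0,-2],[0,0,0]], "twist": [0,0,0,0,-8,-8,-8,-8]}}

```text
clock: 7.2
position: [0.4751, -0.2946, 0.2638]
tool_rot: [3.137, -0.003, 0.464]
force: [0.5, -0.8, -1.4]
grip_width: 0.0853
finger_force: 0.0
```

Run:
```python
from h import *
s=monitor.observe(); print(s['clock'],s['position'],s['tool_rot'],s['grip_width'],s['force'],s['qpos'].round(2))
o=[]
for n in('top','scene'):
    d=viewer.grab_frame(n); np.savez(n+'2.npz',**d)
    u,v=proj(d,[.53,-.17,.08]).astype(int); o.append(cv2.resize(d['img'][v-65:v+65,u-65:u+65],(400,400),interpolation=cv2.INTER_CUBIC)); print(n,u-65,v-65)
cv2.imwrite('pics/a3.png',np.hstack(o)[:,:,::-1])
```

```text
7.2 [ 0.47508886 -0.29463053  0.26382323] [ 3.13713084e+00 -2.59509777e-03  4.63806688e-01] 0.08527690985956211 [ 0.49464598 -0.78417017 -1.38105491] [ 0.66  0.39 -0.29  1.73  0.13  1.03 -0.78]
top 235 151
scene 230 125
```

View pics/a3.png

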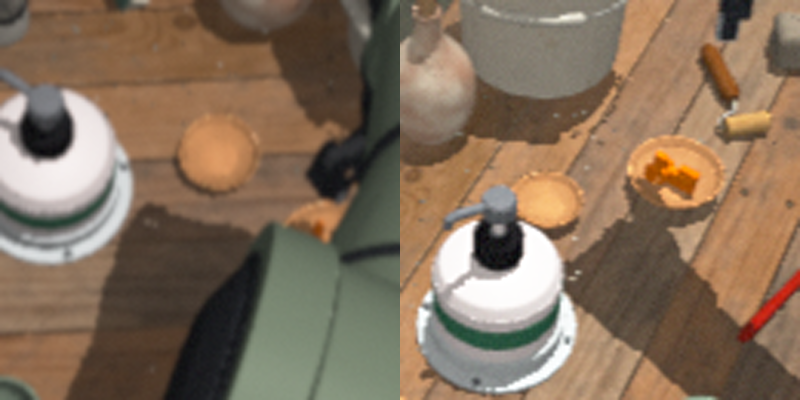

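Scene view: the clip lies in the big dish at crop (672,175), and the pump is clear. I'll go over the pump and turn to the nozzle's line.

Request:
{"op": "move_arm", "data": {"gripper": [1,1,1,1,1,1,1,1], "linear": [[3.13,-2.71,0],[3.13,-2.71,0],[3.13,-2.71,0],[3.13,-2.71,0],[3.13,-2.71,0],[3.13,-2.71,0],[3.13,-2.71,0],[0,0,0]], "twist": [0,0,0,0,0,0,0,-8]}}

```text
clock: 8.1
position: [0.5877, -0.0204, 0.2598]
tool_rot: [-3.139, -0.001, 0.599]
force: [-0.3, -0.1, -0.2]
grip_width: 0.0853
finger_force: 0.0
```

Request:
{"op": "move_arm", "data": {"gripper": [1,1,1,1,1,1,1,1], "linear": [[0,0,0],[0,0,0],[0,0,0],[0,0,0],[0,0,0],[0,0,0],[0,0,0],[0,0,0]], "twist": [-8.5,-8.5,-8.5,-8.5,-8.5,-8.5,-8.5,-8.5]}}

```text
clock: 8.9
position: [0.5864, -0.027, 0.2598]
tool_rot: [-3.141, -0.0, 1.786]
force: [-0.6, 0.9, -0.1]
grip_width: 0.0854
finger_force: 0.0
```

Request:
{"op": "move_arm", "data": {"gripper": [1,1,1,1,1,1,1,1], "linear": [[0,0,0],[0,0,0],[0,0,0],[0,0,0],[0,0,0],[0,0,0],[0,0,0],[0,0,0]], "twist": [-8.5,-8.5,-8.5,-8.5,-8.5,-8.5,-8.5,-8.5]}}

```text
clock: 9.7
position: [0.5864, -0.027, 0.2597]
tool_rot: [-3.141, -0.001, 2.973]
force: [-0.5, -1.1, -0.3]
grip_width: 0.0857
finger_force: 0.0
```

Request:
{"op": "move_arm", "data": {"gripper": [1,1,1,1,1,1,1,1], "linear": [[0,0,0],[0,0,0],[0,0,0],[0,0,0],[0,0,0],[0,0,0],[0,0,0],[0,0,0]], "twist": [-8,-8,-8,-8,-8,-8,-7,0]}}

```text
clock: 10.5
position: [0.5864, -0.0271, 0.2595]
tool_rot: [3.14, -0.001, -2.353]
force: [-0.8, -0.7, -0.2]
grip_width: 0.0852
finger_force: 0.0
```

Run:
```python
from h import *
s=monitor.observe(); print(s['clock'],s['position'],s['tool_rot'],s['force'],s['qpos'].round(2))
y=s['tool_rot'][2]; d=np.array([.586,-.0265])-s['position'][:2]; print('tool x,y cm',100*(d@[np.cos(y),np.sin(y)]),100*(d@[np.sin(y),-np.cos(y)]))
```

```text
10.5 [ 0.58639468 -0.02707906  0.25950086] [ 3.14020677e+00 -7.45881354e-04 -2.35319512e+00] [-0.82651429 -0.73686658 -0.1539498 ] [ 0.68  0.67 -1.16  1.63  0.64  1.27  1.76]
tool x,y cm -0.013244063589106923 0.0688147292896279
```

Request:
{"op": "move_arm", "data": {"gripper": [1,1,1,1,1], "linear": [[0,0,2.5],[0,0,2.5],[0,0,1.5],[0,0,0.95],[0,0,0]], "twist": [0,0,0,0,0]}}

```text
clock: 11.0
position: [0.5864, -0.0269, 0.185]
tool_rot: [3.141, -0.001, -2.353]
force: [0.0, -0.6, 0.5]
grip_width: 0.0856
finger_force: 0.0
```

Request:
{"op": "move_arm", "data": {"gripper": [0.6,0.45,0.3,0.2,0.2,0.2,0.2], "linear": [[0,0,0],[0,0,0],[0,0,0],[0,0,0],[0,0,0],[0,0,0],[0,0,0]], "twist": [0,0,0,0,0,0,0], "squeeze": 60}}

```text
clock: 11.7
position: [0.5849, -0.0247, 0.1859]
tool_rot: [3.138, -0.001, -2.35]
force: [-15.3, 11.9, 5.3]
grip_width: 0.031
finger_force: 59.4
```

Request:
{"op": "move_arm", "data": {"gripper": [0.2,0.2,0.2], "linear": [[0,0.15,0],[0,0.12,0],[0,0,0]], "twist": [0,0,0]}}

```text
clock: 12.0
position: [0.5845, -0.0245, 0.1863]
tool_rot: [3.141, 0.0, -2.351]
force: [-5.5, 4.4, 4.1]
grip_width: 0.0315
finger_force: 59.5
```

Run:
```python
from h import *
s=monitor.observe(); print({k:np.round(s[k],4) for k in('clock','position','tool_rot','force','moment','grip_width','finger_force')})
d=viewer.grab_frame('scene'); u,v=proj(d,[.586,-.026,.2]).astype(int)
cv2.imwrite('pics/a4.png',cv2.resize(d['img'][v-30:v+30,u-40:u+40],(800,600),interpolation=cv2.INTER_CUBIC)[:,:,::-1])
```

```text
{'clock': np.float64(12.0), 'position': array([ 0.5845, -0.0245,  0.1863]), 'tool_rot': array([ 3.1414e+00,  2.0000e-04, -2.3512e+00]), 'force': array([-5.4519,  4.3603,  4.1082]), 'moment': array([0.553 , 0.8741, 0.0038]), 'grip_width': np.float64(0.0315), 'finger_force': np.float64(59.5308)}
```

View pics/a4.png

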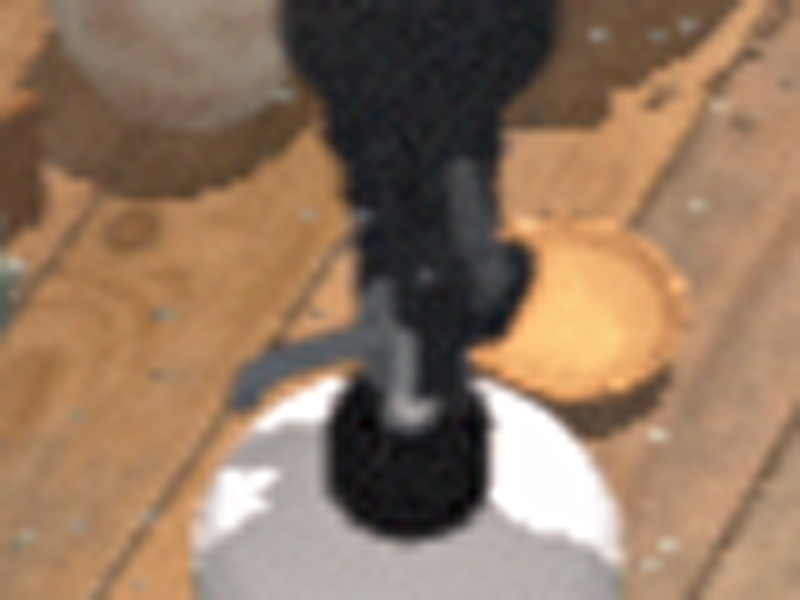

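The fingers straddle the knob, with the nozzle free at crop (250,380). I'll press lightly and feel for the rim.

Request:
{"op": "move_arm", "data": {"gripper": [0.2,0.2,0.2], "linear": [[0,0.1,0.2],[0,0,0.2],[0,0,0]], "twist": [0,0,0]}}

```text
clock: 12.35
position: [0.5846, -0.0242, 0.1835]
tool_rot: [-3.14, 0.001, -2.352]
force: [-10.1, -1.3, 28.0]
grip_width: 0.0314
finger_force: 62.6
```

Request:
{"op": "move_arm", "data": {"gripper": [0.2,0.2,0.2], "linear": [[0,0,0.1],[0,0,0.1],[0,0,0]], "twist": [0,0,0]}}

```text
clock: 12.65
position: [0.5848, -0.024, 0.1831]
tool_rot: [-3.139, 0.001, -2.352]
force: [-18.6, -3.7, 54.1]
grip_width: 0.0311
finger_force: 65.4
```

Request:
{"op": "move_arm", "data": {"gripper": [0.2,0.2,0.2,0.2], "linear": [[0,0,-0.32],[0,0,0],[0,0,0],[0,0,0]], "twist": [0,5,5,4]}}

```text
clock: 13.05
position: [0.5844, -0.0244, 0.1839]
tool_rot: [-3.141, 0.001, -2.6]
force: [-4.7, 0.1, 14.9]
grip_width: 0.0311
finger_force: 60.9
```

Request:
{"op": "move_arm", "data": {"gripper": [0.2,0.2], "linear": [[0,0,0],[0,0,0]], "twist": [4,3]}}

```text
clock: 13.25
position: [0.5844, -0.0245, 0.184]
tool_rot: [-3.141, 0.001, -2.721]
force: [-4.1, -0.2, 13.8]
grip_width: 0.0311
finger_force: 60.9
```

Request:
{"op": "move_arm", "data": {"gripper": [0.2,0.2], "linear": [[0,0,0],[0,0,0]], "twist": [4,3]}}

```text
clock: 13.45
position: [0.5844, -0.0245, 0.1839]
tool_rot: [-3.141, 0.001, -2.843]
force: [-5.2, -0.9, 13.7]
grip_width: 0.0311
finger_force: 60.8
```

Request:
{"op": "move_arm", "data": {"gripper": [0.2,0.2], "linear": [[0,0,0],[0,0,0]], "twist": [4,3]}}

```text
clock: 13.65
position: [0.5843, -0.0246, 0.1836]
tool_rot: [-3.141, 0.001, -2.966]
force: [-3.1, -0.4, 7.1]
grip_width: 0.031
finger_force: 60.0
```

Request:
{"op": "move_arm", "data": {"gripper": [0.2,0.2], "linear": [[0,0,0],[0,0,0]], "twist": [4,3]}}

```text
clock: 13.85
position: [0.5842, -0.0247, 0.1833]
tool_rot: [-3.141, 0.0, -3.088]
force: [-2.6, -0.9, 5.0]
grip_width: 0.0312
finger_force: 59.8
```

The force fell from 14 N to 5 N, so the head is in the slot. I'll press it down now.

Request:
{"op": "move_arm", "data": {"gripper": [0.2,0.2,0.2,0.2], "linear": [[0,0,0.4],[0,0,0.5],[0,0,0.5],[0,0,0]], "twist": [0,0,0,0]}}

```text
clock: 14.25
position: [0.5842, -0.0247, 0.169]
tool_rot: [-3.141, 0.0, -3.085]
force: [-3.4, -0.8, 8.2]
grip_width: 0.0309
finger_force: 60.1
```

Request:
{"op": "move_arm", "data": {"gripper": [0.2,0.2,0.2], "linear": [[0,0,0.3],[0,0,0.2],[0,0,0]], "twist": [0,0,0]}}

```text
clock: 14.55
position: [0.5843, -0.0247, 0.1644]
tool_rot: [-3.141, 0.0, -3.085]
force: [-3.3, -0.1, 9.1]
grip_width: 0.0309
finger_force: 60.3
```

Request:
{"op": "move_arm", "data": {"gripper": [0.2,0.2], "linear": [[0,0,0.1],[0,0,0]], "twist": [0,0]}}

```text
clock: 14.75
position: [0.5843, -0.0246, 0.1639]
tool_rot: [-3.141, 0.001, -3.085]
force: [-6.7, -1.9, 17.2]
grip_width: 0.0305
finger_force: 61.2
```

At the bottom stop (17 N against an 9.7 N spring). Next I'll turn on clockwise while holding it there.

Request:
{"op": "move_arm", "data": {"gripper": [0.2,0.2,0.2,0.2,0.2], "linear": [[0,0,0],[0,0,0],[0,0,0],[0,0,0],[0,0,0]], "twist": [4,5,5,5,5]}}

```text
clock: 15.25
position: [0.5841, -0.0248, 0.1639]
tool_rot: [-3.141, 0.001, 2.776]
force: [-7.5, -2.5, 19.2]
grip_width: 0.0308
finger_force: 61.2
```

Request:
{"op": "move_arm", "data": {"gripper": [0.2,0.2,0.2,0.2,0.2,0.2,0.2], "linear": [[0,0,0],[0,0,0],[0,0,0],[0,0,0],[0,0,0],[0,0,0],[0,0,0]], "twist": [5,5,5,5,5,5,5]}}

```text
clock: 15.95
position: [0.5838, -0.0248, 0.1639]
tool_rot: [-3.141, 0.001, 2.165]
force: [-8.3, -1.6, 18.8]
grip_width: 0.0306
finger_force: 61.4
```

```bash
python3 -c "
from h import *
s=monitor.observe(); print({k:np.round(s[k],3) for k in('clock','position','tool_rot','force','moment','qpos')})"
```

```text
{'clock': np.float64(15.95), 'position': array([ 0.584, -0.025,  0.164]), 'tool_rot': array([-3.141e+00,  1.000e-03,  2.165e+00]), 'force': array([-8.33 , -1.607, 18.793]), 'moment': array([-0.705,  2.493,  0.056]), 'qpos': array([ 0.408,  0.616, -0.678,  1.749,  0.466,  0.944,  0.133])}
```

Request:
{"op": "move_arm", "data": {"gripper": [0.2,0.2,0.2], "linear": [[0,0,0],[0,0,0],[0,0,0]], "twist": [4,4,3]}}

```text
clock: 16.25
position: [0.5837, -0.0248, 0.1639]
tool_rot: [-3.141, 0.001, 1.974]
force: [-9.8, -0.7, 19.7]
grip_width: 0.0309
finger_force: 61.5
```

```bash
python3 -c "
from h import *
s=monitor.observe(); print({k:np.round(s[k],3) for k in('clock','tool_rot','force','moment')})"
```

```text
{'clock': np.float64(16.25), 'tool_rot': array([-3.141e+00,  1.000e-03,  1.974e+00]), 'force': array([-9.815, -0.715, 19.665]), 'moment': array([-0.479,  2.701,  0.052])}
```

Request:
{"op": "move_arm", "data": {"gripper": [0.2,0.2,0.2], "linear": [[0,0,0],[0,0,0],[0,0,0]], "twist": [2,2,0]}}

```text
clock: 16.55
position: [0.5836, -0.0248, 0.1639]
tool_rot: [-3.141, 0.001, 1.905]
force: [-10.7, -2.0, 19.7]
grip_width: 0.0311
finger_force: 61.4
```

```bash
python3 -c "
from h import *
s=monitor.observe(); print({k:np.round(s[k],3) for k in('clock','tool_rot','force','moment')})"
```

```text
{'clock': np.float64(16.55), 'tool_rot': array([-3.141e+00,  1.000e-03,  1.905e+00]), 'force': array([-10.657,  -2.036,  19.724]), 'moment': array([-0.493,  2.775, -0.074])}
```

Request:
{"op": "move_arm", "data": {"gripper": [0.2,0.2,0.2], "linear": [[0,0,0],[0,0,0],[0,0,0]], "twist": [2,2,0]}}

```text
clock: 16.85
position: [0.5836, -0.0247, 0.1639]
tool_rot: [-3.141, 0.001, 1.835]
force: [-10.4, -1.8, 19.6]
grip_width: 0.0312
finger_force: 61.4
```

```bash
python3 -c "
from h import *
s=monitor.observe(); print({k:np.round(s[k],3) for k in('clock','tool_rot','force','moment')})"
```

```text
{'clock': np.float64(16.85), 'tool_rot': array([-3.141e+00,  1.000e-03,  1.835e+00]), 'force': array([-10.439,  -1.765,  19.636]), 'moment': array([-0.412,  2.831, -0.051])}
```

Request:
{"op": "move_arm", "data": {"gripper": [0.2,0.2,0.2], "linear": [[0,0,0],[0,0,0],[0,0,0]], "twist": [3,3,0]}}

```text
clock: 17.15
position: [0.5835, -0.0247, 0.1639]
tool_rot: [-3.14, 0.001, 1.73]
force: [-11.2, -1.4, 20.0]
grip_width: 0.0314
finger_force: 61.5
```

```bash
python3 -c "
from h import *
s=monitor.observe(); print({k:np.round(s[k],3) for k in('clock','tool_rot','force','moment')})"
```

```text
{'clock': np.float64(17.15), 'tool_rot': array([-3.14e+00,  1.00e-03,  1.73e+00]), 'force': array([-11.191,  -1.419,  20.037]), 'moment': array([-0.379,  3.038,  0.2  ])}
```

Request:
{"op": "move_arm", "data": {"gripper": [0.2,0.2,0.2], "linear": [[0,0,0],[0,0,0],[0,0,0]], "twist": [3,3,0]}}

```text
clock: 17.45
position: [0.5837, -0.0251, 0.164]
tool_rot: [-3.141, 0.002, 1.626]
force: [-10.7, -4.9, 21.6]
grip_width: 0.0307
finger_force: 62.0
```

```bash
python3 -c "
from h import *
s=monitor.observe(); print({k:np.round(s[k],3) for k in('clock','tool_rot','force','moment')})
d=viewer.grab_frame('scene'); np.savez('scene5.npz',**d); d=viewer.grab_frame('top'); np.savez('top5.npz',**d)"
```

```text
{'clock': np.float64(17.45), 'tool_rot': array([-3.141e+00,  2.000e-03,  1.626e+00]), 'force': array([-10.7  ,  -4.863,  21.641]), 'moment': array([-0.822,  2.828,  0.619])}
```

The moment about z climbs to 0.6 N m, so the head is against the end wall. I'll let go gently and rise.

Request:
{"op": "move_arm", "data": {"gripper": [0.5,0.6,0.8,1,1,1], "linear": [[0,0,0],[0,0,0],[0,0,0],[0,0,0],[0,0,0],[0,0,0]], "twist": [0,0,0,0,0,0]}}

```text
clock: 18.15
position: [0.5841, -0.0243, 0.1629]
tool_rot: [-3.142, -0.0, 1.628]
force: [0.2, 0.0, -0.5]
grip_width: 0.0854
finger_force: 0.0
```

Request:
{"op": "move_arm", "data": {"gripper": [1,1,1,1,1,1,1,1], "linear": [[0,0,-1],[0,0,-2],[0,0,-4],[0,0,-4],[0,0,-2],[-4.5,0,0],[-4.5,0,0],[-4.5,0,0]], "twist": [0,0,0,0,0,0,0,0]}}

```text
clock: 18.95
position: [0.5917, -0.1607, 0.2942]
tool_rot: [3.141, 0.0, 1.628]
force: [1.1, 0.1, 0.7]
grip_width: 0.0853
finger_force: 0.0
```

Run:
```python
from h import *
s=monitor.observe(); print({k:np.round(s[k],3) for k in('clock','position','tool_rot','force')})
o=[]
for n in('top','scene'):
    d=viewer.grab_frame(n); np.savez(n+'6.npz',**d)
    u,v=proj(d,[.57,-.06,.15]).astype(int); o.append(cv2.resize(d['img'][v-40:v+40,u-40:u+40],(400,400),interpolation=cv2.INTER_CUBIC)); print(n,u-40,v-40,[proj(d,[.5845,-.0255,z]) for z in(.209,.192,.185)], proj(d,[.5845+.058*np.cos(-1.07),-.0255+.058*np.sin(-1.07),.182]))
cv2.imwrite('pics/a6.png',np.hstack(o)[:,:,::-1])
```

```text
{'clock': np.float64(18.95), 'position': array([ 0.592, -0.161,  0.294]), 'tool_rot': array([3.141, 0.   , 1.628]), 'force': array([1.1  , 0.094, 0.678])}
top 222 155 [array([249.4133139 , 182.85893415]), array([249.5524207 , 185.51964628]), array([249.60871452, 186.59638493])] [267.35945147 177.33152523]
scene 230 154 [array([261.7462071 , 187.55601458]), array([261.65307328, 191.45721601]), array([261.61530174, 193.03939474])] [260.8423444  179.23155682]
```

View pics/a6.png

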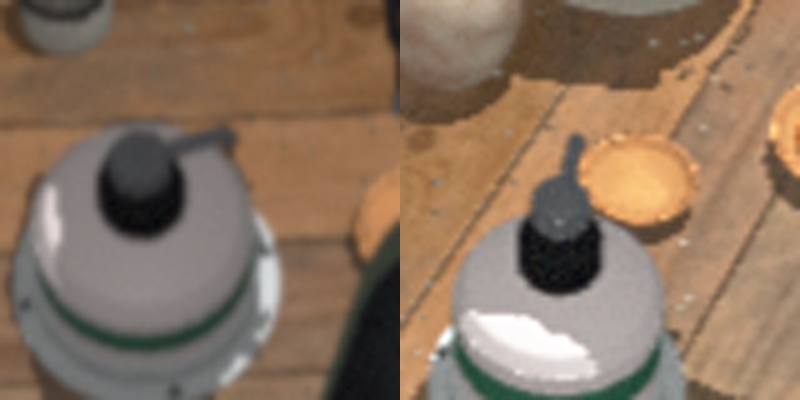

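Run:
```python
from h import *
T=dict(np.load('top6.npz'));S=dict(np.load('scene6.npz'));c=np.array([.5845,-.0255])
t=tri(T,(268.4,182.2),S,(265.2,182.)); print(t,np.arctan2(*(t[:2]-c)[::-1]), np.linalg.norm(t[:2]-c))
for d,p in((T,(268.4,182.2)),(S,(265.2,182.))):
    q=onplane(d,*p,.181)[:2]-c; print(np.arctan2(q[1],q[0]),np.linalg.norm(q))
T0=dict(np.load('top0.npz'));S0=dict(np.load('scene0.npz'))
for d,p in((T0,(234.4,174.4)),(S0,(245.4,196.6))):
    q=onplane(d,*p,.198)[:2]-c; print('0',np.arctan2(q[1],q[0]),np.linalg.norm(q))
# orange still in dish?
u,v=proj(S,[.494,-.297,.02]).astype(int); k=S['img'][v-12:v+12,u-16:u+16].astype(int); print('orange px',((k[...,0]-k[...,2]>150)).sum())
```

```text
[ 0.59942995 -0.0786591   0.1748185 ] -1.2969958462793694 0.05521587762440282
-1.3299932685189724 0.05459947092796653
-1.3328869606454912 0.048907407328166196
0 0.8865806214624166 0.05269891497037442
0 0.9624030034746918 0.05308472578441069
orange px 122
```

```bash
python3 -c "
from h import *
print(bot.job_done())"
```

```text
the job is handed in; nothing more can be done
None
```

I've handed the job in: the orange clip is lying in the large peach dish, and the pump head went to its bottom stop, was turned clockwise to the end wall, and stayed down when I let go. While feeling for the first stop I briefly pressed with about 54 N before easing to 14 N, and I judged the lock from the turn angle and the rise in torque.

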